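# Put the baby food jar away with its own kind

## Task

One baby food jar was left out on the shelf liner. Put it away on the clear turntable, in the same half (same side of the divider) as the baby food jar that already stands there, not in the half with the can of beans. Set it down upright and gently on the turntable's floor rather than dropping it, and leave the other jar and the can where they are.

Things in the scene. Friction and masses are not known exactly. Their poses are not given: they have to be found in the camera images.
- jar_center (a point): the jar to put away: closed glass baby food jar, upright, 55 mm diameter glass (58 mm tall) with a flat metal lid of 53 mm diameter above it, 72 mm tall in all, about 0.19 kg, on the liner; other things up to 107 mm tall stand 95 mm or more away, centre to centre. This point is on its axis, half-way up, 36 mm above its underside.
- mate_center (a point): the other jar, standing on the turntable in one of the two halves: identical, closed glass baby food jar, upright, 55 mm diameter glass (58 mm tall) with a flat metal lid of 53 mm diameter above it, 72 mm tall in all. This point is on its axis, 36 mm above its underside. It shows which half is for jars; leave it there.
- can_center (a point): closed can of beans, 73 mm diameter, 102 mm tall, standing on the turntable in the other half. This point is on its axis, half-way up, 51 mm above its underside. Leave it there.
- turntable: clear round turntable, 300 mm wide, fixed (does not turn). Origin: centre of its underside, z up. Flat inner floor 20 mm above it; edge 4 mm thick, 25 mm above the floor; a divider, 4 mm thick and as high, runs across the middle along x: the halves are its +y and -y sides. Jar and can stand near x -65 mm, one at y +75, the other at y -75 mm (either way round); both halves are free near x +65, y +/-75 mm.
There are look-alikes about, which are no part of the job. What is shaped like the part that bears jar_center but green or purple is not meant. What is shaped like the part that bears mate_center but turquoise is not meant.

How it is judged:
By the outcome, as a careful person would: the job done as asked, in the order asked, and still so for the second after the job is handed in, with the robot touching nothing.
It also fails if it takes over 40 s, if anything falls off the work surface, if the arm or the gripper's body presses on something with over 40 N, if the wrist force passes 120 N, or if a joint passes its speed limit or range.

## Robot

A 6-joint arm with a two-finger parallel gripper is mounted at the origin on the work surface. World frame = base frame: x ahead of the robot, y to its left, z up, the work surface at z = 0. Lengths are in m, angles in rad, forces in N, time in s.
With the tool pointing down it reaches from about 0.35 to 0.775 m from the base axis. Payload 5.5 kg.
Tool frame: the origin (TCP) lies on the mounting face of the last link; the fingertips stand 173 mm ahead of it and the grasp point (between the pads) lies 155 mm ahead of it; z points along the fingers, y is the direction in which the jaws open and shut (so a half turn about z gives the same grasp; the last joint's range is limited). The gripper opens to 85 mm and grips with 20 to 120 N. Pads are 22 mm wide; open, the fingers measure 114 mm over their backs; the gripper's body (76 mm by 85 mm) begins 54 mm behind the grasp point. The pads swing forward as they close: fully open they stand 13 mm farther back than shut.
Start: joints at [-1.303, 0.313, 0.046, 1.304, 0, 1.431], TCP at [0.228, -0.528, 0.405] pointing down, gripper open.
Joint ranges: [-2.76, 2.76], [-0.86, 1.69], [-1.03, 1.26], [-2.2, 2.34], [-1.47, 1.5], [-3.14, 3.14]. Speed limits (rad/s): [2.57, 2.57, 3.14, 3.14, 3.14, 3.14].

## Interface

Orientations are given as a unit quaternion [w, x, y, z].
In Python, from workcell import * gives the robot as it stands. The module is installed in compiled form; this text tells all that it offers.
- The arm moves only by the shell command python3 -m crank 'ROWS' [FORCE]. ROWS is JSON, a list of rows, each a list of 7 numbers: the shift along the tool's x, y, z in mm, then the turn, a rotation vector about the tool's x, y, z in degrees, then the opening, from 0 (shut) to 1 (fully open). A call has exactly 8 rows; each row shifts and turns the commanded pose from where the row before left it, along the tool's axes as they then stand; what a row does not reach is not made up. A row lasts 1/8 s, in which the tool goes at most 62.5 mm and 10.7 degrees, less where a joint would pass 70% of its speed; a pose out of reach is approached as far as the arm can. A call with a gripper value outside its range is refused whole. The fingers move at their own pace and stop on an object; FORCE is the grip in N (left out, the last holds). Time passes only in rows, so rows that do not move let the fingers close, or fill a call up. It gives the time, the measured TCP pose, the force and the opening at its end, in the units of the state.
- get_state(): the state, without advancing time (a new reading comes with each control period).
- read_camera(name): name is "side" or "top" or "wrist"; returns the picture (400x640x3 uint8, blue, green, red); there is no depth.
- calibration(name): a dict with "fx", "fy", "cx", "cy" (pixels), "k1" (the pictures are not rectified: a ray, as slopes to the right and down, at radius r is drawn at 1 + k1 r^2 times it, then the intrinsics apply), "extrinsics" (4x4, takes a point from world to camera coordinates). Camera axes: x right, y down, z forward; pixel columns grow to the right and rows downward; lengths in m; the calibration is good to about 2 mm. A picture is of the moment at which its call begins: read the wrist's pose just before it. calibration takes no time and is no camera call; for the wrist camera it gives the pose at the moment of the call.
- hand_in(): hands the job in, once; it reports no verdict.
The state is a dict: "clock": time; "joint_pos": joint angles; "qvel": joint speeds; "tau": joint torques, N m; "tcp_pos": TCP position; "orientation": TCP orientation; "wrist_force": force on the tool from outside, world axes, zero at the start; "ft_torque": the same for the moment, N m; "finger_gap": finger opening in m.
Only numpy, scipy, OpenCV 4.12 (cv2) and the standard library are available. Lean on these libraries where they do the work, as an engineer would, in place of code of your own. Each camera call takes 0.05 s, during which the arm holds its last target.

## Working session

There is one attempt and no reset: what is moved stays moved. The work goes in short steps, Python scripts to look and compute and a shell command to move; the robot and the scene stay as the last step left them, time stands still between calls to the robot, and variables do not carry over. Pictures are saved under pics/ and viewed, and the job is handed in when it is done.

```bash
mkdir -p pics; python3 - <<'E'
from workcell import *
import cv2
s=get_state(); print({k:s[k] for k in("clock","tcp_pos","orientation","finger_gap","wrist_force")})
for n in("side","top","wrist"):
    c=calibration(n);print(n,c)
    cv2.imwrite(f"pics/{n}0.png",read_camera(n))
E
```

```text
{'clock': 0.0, 'tcp_pos': array([ 0.22796377, -0.52766201,  0.40378173]), 'orientation': array([-9.36586719e-04,  9.79287967e-01,  2.02470241e-01, -4.77828293e-05]), 'finger_gap': 0.08545464405337358, 'wrist_force': array([0.17696816, 0.80016422, 0.3124004 ])}
side {'fx': 510.1766733086826, 'fy': 510.1766733086826, 'cx': 323.1667080890613, 'cy': 202.2020877226143, 'k1': -0.07589934892299621, 'extrinsics': array([[-0.77449107, -0.63245796, -0.0126692 ,  0.47160967],
       [-0.34552881,  0.43973166, -0.82900296,  0.19017445],
       [ 0.52988057, -0.63767782, -0.55910069,  1.07651259],
       [ 0.        ,  0.        ,  0.        ,  1.        ]])}
top {'fx': 419.86959292173515, 'fy': 419.86959292173515, 'cx': 321.59324107487174, 'cy': 198.6454171297956, 'k1': -0.006689892492823757, 'extrinsics': array([[ 0.02702053, -0.99960366,  0.00790074,  0.08653559],
       [-0.99205866, -0.02778614, -0.12266847,  0.51763724],
       [ 0.12283938, -0.00452343, -0.99241626,  1.0388507 ],
       [ 0.        ,  0.        ,  0.        ,  1.        ]])}
wrist {'fx': 301.37534182412645, 'fy': 301.37534182412645, 'cx': 314.4846906995827, 'cy': 200.41810274031286, 'k1': -0.024739523519361675, 'extrinsics': array([[ 0.39567525, -0.91838988, -0.00106637, -0.5738865 ],
       [-0.868377  , -0.37450535,  0.32506482, -0.04212966],
       [-0.2989356 , -0.12769409, -0.94569114,  0.38176045],
       [ 0.        ,  0.        ,  0.        ,  1.        ]])}
```

View pics/top0.png

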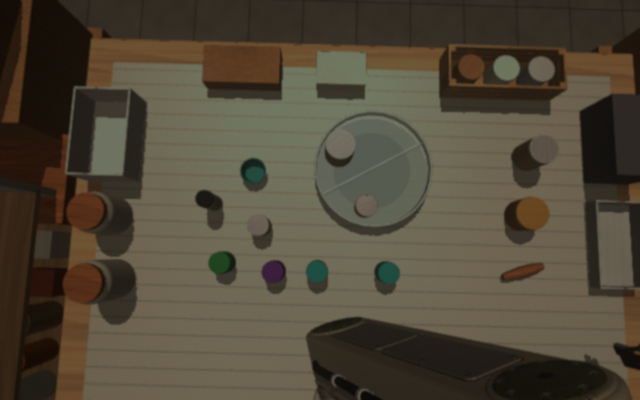

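View pics/side0.png

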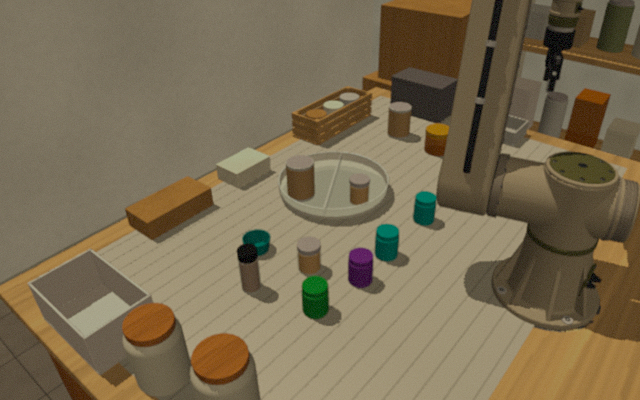

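View pics/wrist0.png

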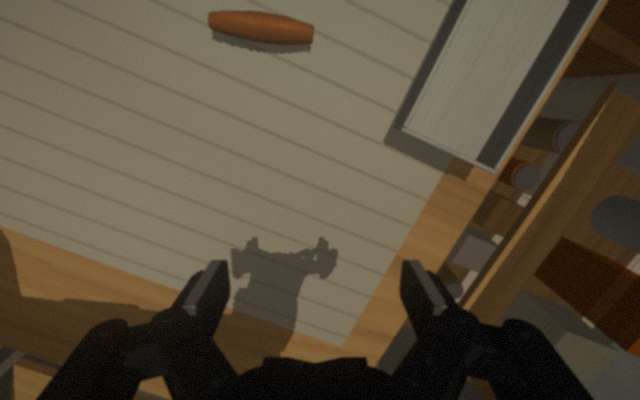

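The top view shows the loose jar's lid at about (258,225). The turntable is at about (372,171), with the mate jar at (366,205), the can at (340,145), and the divider running from (322,195) to (420,146). The side view shows the loose jar at about (309,256). Next I'll measure these positions.

```bash
cat > h.py <<'E'
from workcell import *
import cv2, numpy as np
def K(c): return np.array([[c["fx"],0,c["cx"]],[0,c["fy"],c["cy"]],[0,0,1.]])
def ray(c,uv):
    p=cv2.undistortPoints(np.array([[uv]],float),K(c),np.array([c["k1"],0,0,0.]))  # inverse of 1+k1 r^2
    E=np.array(c["extrinsics"]);R,t=E[:3,:3],E[:3,3]
    d=R.T@np.array([*p[0,0],1.]);return -R.T@t,d/np.linalg.norm(d)
def onz(c,uv,z):
    o,d=ray(c,uv);return o+d*(z-o[2])/d[2]
def tri(r):
    A=0;b=0
    for o,d in r:
        P=np.eye(3)-np.outer(d,d);A=A+P;b=b+P@o
    x=np.linalg.solve(A,b);return x,[np.linalg.norm((np.eye(3)-np.outer(d,d))@(x-o)) for o,d in r]
def proj(c,X):
    E=np.array(c["extrinsics"]);p=E[:3,:3]@X+E[:3,3];a=p[:2]/p[2];a=a*(1+c["k1"]*(a@a));return np.array([c["fx"]*a[0]+c["cx"],c["fy"]*a[1]+c["cy"]])
E
python3 - <<'E'
import cv2,numpy as np
t=cv2.imread("pics/top0.png");s=cv2.imread("pics/side0.png")
a=cv2.resize(t[100:250,230:440],None,fx=3.8,fy=3.8,interpolation=cv2.INTER_CUBIC)
cv2.imwrite("pics/topc.png",cv2.convertScaleAbs(a,alpha=1.6))
a=cv2.resize(s[140:310,250:410],None,fx=3.5,fy=3.5,interpolation=cv2.INTER_CUBIC)
cv2.imwrite("pics/sidec.png",cv2.convertScaleAbs(a,alpha=1.4))
for p in [(258,225),(258,240),(366,205),(340,145),(240,240),(370,160),(322,180),(345,215)]: print(p,t[p[1],p[0]],cv2.cvtColor(t,cv2.COLOR_BGR2HSV)[p[1],p[0]])
E
```

```text
(258, 225) [ 82  94 104] [ 16  54 104]
(258, 240) [43 53 57] [21 63 57]
(366, 205) [ 85  96 107] [ 15  52 107]
(340, 145) [ 96 110 112] [ 26  36 112]
(240, 240) [ 85 105 110] [ 24  58 110]
(370, 160) [80 91 86] [44 31 91]
(322, 180) [ 89 101  97] [ 40  30 101]
(345, 215) [ 87 102  97] [ 40  38 102]
```

View pics/topc.png

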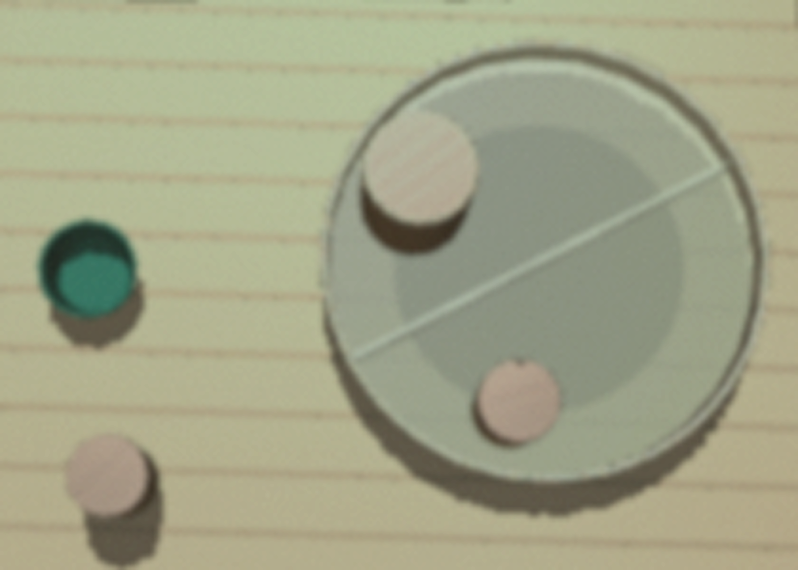

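View pics/sidec.png

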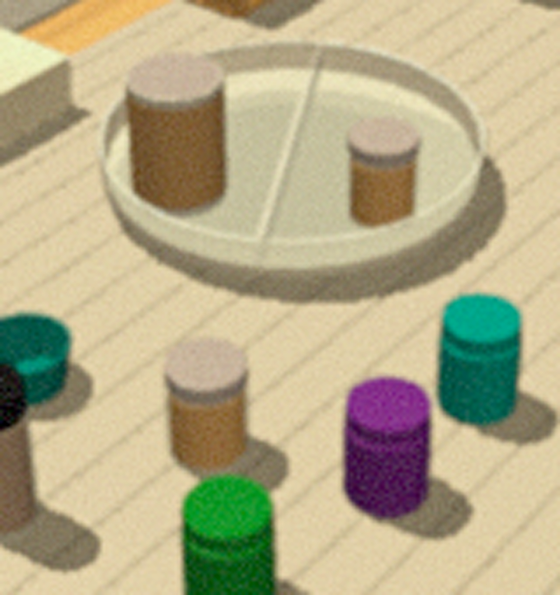

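```bash
python3 - <<'E'
from h import *
t=cv2.imread("pics/top0.png");s=cv2.imread("pics/side0.png")
ct,cs=calibration("top"),calibration("side")
def blob(img,box,f=4,d=4):
    x0,y0,x1,y1=box
    a=cv2.resize(cv2.GaussianBlur(img,(3,3),0)[y0:y1,x0:x1],None,fx=f,fy=f,interpolation=cv2.INTER_CUBIC)
    lab=cv2.cvtColor(a,cv2.COLOR_BGR2LAB).astype(int)
    return a,lab
# lids: close to lid colour in Lab
def lid(img,seed,w,tol):
    x,y=seed
    a,lab=blob(img,(x-w,y-w,x+w,y+w))
    ref=np.median(lab[4*w-12:4*w+12,4*w-12:4*w+12].reshape(-1,3),0)
    dd=np.abs(lab-ref)
    m=((dd[...,0]<25)&(dd[...,1]<tol)&(dd[...,2]<tol)).astype(np.uint8)
    m=cv2.morphologyEx(m,cv2.MORPH_OPEN,np.ones((9,9)))
    m=cv2.morphologyEx(m,cv2.MORPH_CLOSE,np.ones((9,9)))
    n,l,st,ce=cv2.connectedComponentsWithStats(m)
    k=l[4*w,4*w]; mm=(l==k).astype(np.uint8)
    c=max(cv2.findContours(mm,0,2)[0],key=cv2.contourArea)
    e=cv2.fitEllipse(cv2.convexHull(c))
    cen=(np.array(e[0])+.5)/4-.5+[x-w,y-w]
    return cen,np.array(e[1])/4,ref
for n,st_,ss,w,h in(("jar",(258,225),(309,245),18,.072),("mate",(366,205),(359,179),16,.092),("can",(340,145),(300,163),22,.122)):
    a=lid(t,st_,w,5);b=lid(s,ss,w,6)
    X,r=tri([ray(ct,a[0]),ray(cs,b[0])])
    print(n,a[0],a[1],b[0],b[1],"tri",X.round(4),np.round(r,4),"top@z",onz(ct,a[0],h).round(4),"side@z",onz(cs,b[0],h).round(4), "diam",a[1]/ct["fx"]*(1.0388-h+.05))
# rim
f=3.8
pts=np.array([(324,265),(762,265),(540,45),(545,480),(385,115),(400,440),(690,105),(700,425)])
for p in pts: print(onz(ct,(p+.5)/f-.5+[230,100],.045).round(4))
for p in [(357,356),(718,168)]: print("div",onz(ct,(np.array(p)+.5)/f-.5+[230,100],.045).round(4))
for p in [(264,236),(321,52)]: print("divS",onz(cs,(np.array(p)+.5)/3.5-.5+[250,140],.045).round(4))
for p in [(101,160),(488,150),(310,42)]: print("rimS",onz(cs,(np.array(p)+.5)/3.5-.5+[250,140],.045).round(4))
E
```

```text
jar [249.34704208 227.63000679] [28.2425499  40.78507614] [307.68376923 244.34666634] [49.14189911 49.68060684] tri [0.4318 0.2709 0.0853] [0.0022 0.0022] top@z [0.4342 0.2744 0.072 ] side@z [0.4408 0.2575 0.072 ] diam [0.0683951  0.09876939]
mate [366.58668137 204.66060066] [22.10283089 23.09194946] [362.69100952 178.81328773] [33.19646454 79.41062164] tri [ 0.4923 -0.0101  0.0908] [0.0047 0.0047] top@z [ 0.496  -0.0074  0.092 ] side@z [ 0.4871 -0.0108  0.092 ] diam [0.05247368 0.05482192]
can [344.95931435 146.04776382] [47.46216965 82.22694397] [299.00994682 166.78357887] [29.68710518 54.2335434 ] tri [0.6408 0.0508 0.0996] [0.0049 0.0049] top@z [0.631  0.0492 0.122 ] side@z [0.6192 0.0812 0.122 ] diam [0.10928733 0.18933738]
[0.5878 0.1198 0.045 ]
[ 0.5962 -0.1734  0.045 ]
[ 0.7442 -0.0227  0.045 ]
[ 0.4483 -0.0296  0.045 ]
[0.692  0.0816 0.045 ]
[0.472  0.0663 0.045 ]
[ 0.7051 -0.125   0.045 ]
[ 0.4874 -0.1318  0.045 ]
div [0.5271 0.0962 0.045 ]
div [ 0.6619 -0.144   0.045 ]
divS [0.5259 0.0932 0.045 ]
divS [ 0.6597 -0.1474  0.045 ]
rimS [0.6877 0.0907 0.045 ]
rimS [ 0.4644 -0.1026  0.045 ]
rimS [ 0.6777 -0.1556  0.045 ]
```

```bash
python3 - <<'E'
from h import *
ct,cs=calibration("top"),calibration("side")
T=lambda p:(np.array(p)+.5)/3.8-.5+[230,100]
S=lambda p:(np.array(p)+.5)/3.5-.5+[250,140]
P={}
for n,a,b,h in(("jar",(108,475),(207,364),.072),("mate",(519,402),(384,139),.092),("can",(421,168),(176,82),.122)):
    X,r=tri([ray(ct,T(a)),ray(cs,S(b))]);P[n]=onz(ct,T(a),h)
    print(n,"tri",X.round(4),np.round(r,4),"top@z",P[n].round(4),"side@z",onz(cs,S(b),h).round(4))
c=np.array([.5952,-.0255]);u=np.array([.1345,-.2405]);u/=np.linalg.norm(u)
v=np.array([-u[1],u[0]])
for n in P:
    d=P[n][:2]-c;print(n,"along div",d@u,"perp",d@v)
m=P["mate"][:2]-c
for sx in(1,-1):
  g=c+.065*u*sx*-np.sign(m@u)+.075*v*np.sign(m@v) if sx==1 else None
  if g is not None: print("goal",g,np.linalg.norm(g),"div angle deg",np.degrees(np.arctan2(u[1],u[0])))
s=get_state();print(s["tcp_pos"],s["orientation"])
# colored cylinders near jar (top, lid height)
for n,p in(("green",(222,263)),("purple",(273,272)),("black",(205,199)),("turq",(253,170)),("turq2",(317,272))): print(n,onz(ct,p,.07).round(3))
from scipy.spatial.transform import Rotation as R
q=s["orientation"];print(R.from_quat([*q[1:],q[0]]).as_matrix().round(3))
E
```

```text
jar tri [0.4418 0.2535 0.0711] [0.0005 0.0005] top@z [0.4421 0.2536 0.072 ] side@z [0.4405 0.2541 0.072 ]
mate tri [ 0.4945 -0.0068  0.0896] [0. 0.] top@z [ 0.4942 -0.0065  0.092 ] side@z [ 0.4922 -0.0035  0.092 ]
can tri [0.6367 0.0594 0.117 ] [0.0008 0.0008] top@z [0.636  0.0601 0.122 ] side@z [0.6299 0.0656 0.122 ]
jar along div -0.3183462496730823 perp 0.0026133324128088304
mate along div -0.06585364166985967 perp -0.07890939187815565
can along div -0.054745960986391805 perp 0.07739237260795158
goal [ 0.56146806 -0.11883893] 0.5739068559534842 div angle deg -60.78382909754728
[ 0.22800676 -0.52771811  0.40401209] [-6.95805015e-04  9.79278242e-01  2.02518243e-01 -3.74724680e-05]
green [0.347 0.336 0.07 ]
purple [0.329 0.213 0.07 ]
black [0.501 0.387 0.07 ]
turq [0.577 0.273 0.07 ]
turq2 [0.332 0.107 0.07 ]
[[ 0.918  0.397 -0.   ]
 [ 0.397 -0.918  0.001]
 [ 0.    -0.001 -1.   ]]
```

The jar measures (0.4415, 0.254) with its lid at 71 mm, which matches the 72 mm given. The goal, in the mate's half, is about (0.5625, -0.118). Next I'll work out the transit rows. A tool yaw of about 70.4° makes the jaws tangential to the turntable.

```bash
cat >> h.py <<'E'
from scipy.spatial.transform import Rotation as Rn
def toolR():
    s=get_state();q=s["orientation"];return Rn.from_quat([*q[1:],q[0]]),np.array(s["tcp_pos"]),s
E
python3 - <<'E'
from h import *
R,p,s=toolR()
d=(np.array([.45,-.19,.404])-p)*1000/8
for i in range(8):
    print((R.inv().apply(d)).round(1)); R=R*Rn.from_rotvec([0,0,-5.9],degrees=True)
print("yaw",np.degrees(np.arctan2(*R.as_matrix()[1::-1,0])), "leg2",R.inv().apply(np.array([.4415-.45,.254+.19,0])*1000/8))
E
```

```text
[ 42.2 -27.7   0. ]
[ 44.8 -23.3   0. ]
[ 47.  -18.5   0. ]
[ 48.7 -13.6   0. ]
[49.8 -8.5  0. ]
[50.4 -3.4  0. ]
[50.5  1.8  0. ]
[50.  7.  0.]
yaw 70.56849547380138 leg2 [ 51.98520627 -19.46565141   0.07516898]
```

```bash
python3 -m crank '[[42,-28,0,0,0,-5.9,1],[45,-23,0,0,0,-5.9,1],[47,-18,0,0,0,-5.9,1],[49,-14,0,0,0,-5.9,1],[50,-8,0,0,0,-5.9,1],[50,-3,0,0,0,-5.9,1],[50,2,0,0,0,-5.9,1],[50,7,0,0,0,-5.9,1]]' 40
python3 -m crank '[[52,-19,0,0,0,0,1],[52,-19,0,0,0,0,1],[52,-19,0,0,0,0,1],[52,-20,0,0,0,0,1],[52,-20,0,0,0,0,1],[52,-20,0,0,0,0,1],[40,-16,0,0,0,0,1],[0,0,0,0,0,0,1]]'
python3 - <<'E'
from h import *
R,p,s=toolR();c=calibration("wrist");im=read_camera("wrist")
print(s["clock"],p,R.as_matrix().round(3).tolist(),s["wrist_force"],proj(c,np.array([.4415,.254,.072])))
for a in range(0,360,30): 
    u=proj(c,np.array([.4415+.0265*np.cos(np.radians(a)),.254+.0265*np.sin(np.radians(a)),.072]));cv2.circle(im,tuple(u.astype(int)),1,(0,255,0),-1)
cv2.imwrite("pics/w1.png",im)
print("to jar mm tool",R.inv().apply(np.array([.4415,.254,.190])-p)*1000)
E
```

```text
clock: 1.15
tcp_pos: [0.4513, -0.1898, 0.4046]
orientation: [0.0, 0.815, 0.579, -0.0]
wrist_force: [-0.7, 0.2, -0.4]
finger_gap: 0.0854
clock: 2.15
tcp_pos: [0.4419, 0.1873, 0.4043]
orientation: [-0.0, 0.815, 0.58, -0.0]
wrist_force: [-0.5, -0.2, 0.8]
finger_gap: 0.0854
2.15 [0.44187012 0.18727226 0.40433458] [[0.328, 0.945, -0.001], [0.945, -0.328, 0.0], [-0.0, -0.001, -1.0]] [-0.54611865 -0.16345038  0.77571737] [292.21178953 119.75237116]
to jar mm tool [ 62.91795255 -22.12762925 214.34491154]
```

View pics/w1.png

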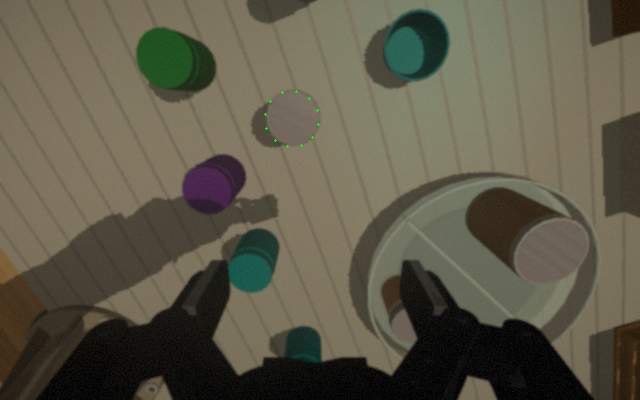

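The wrist view shows the jar's lid at (292,120), right inside the predicted outline, so all three cameras agree. I'll move over the jar and descend.

```bash
python3 -m crank '[[21,-7,0,0,0,0,1],[21,-7,0,0,0,0,1],[21,-8,0,0,0,0,1],[0,0,33,0,0,0,1],[0,0,33,0,0,0,1],[0,0,33,0,0,0,1],[0,0,33,0,0,0,1],[0,0,0,0,0,0,1]]'
python3 - <<'E'
from h import *
R,p,s=toolR()
print("to jar mm tool",R.inv().apply(np.array([.4415,.254,.190])-p)*1000,s["clock"],s["wrist_force"])
E
```

```text
clock: 3.2
tcp_pos: [0.4417, 0.2498, 0.2704]
orientation: [-0.001, 0.817, 0.577, -0.003]
wrist_force: [-0.7, -0.4, -0.4]
finger_gap: 0.0853
to jar mm tool [ 4.19342844 -1.20410364 80.37826819] 3.2 [-0.65174756 -0.43380664 -0.36468877]
```

```bash
python3 -m crank '[[4,-1,0,0,0,0,1],[0,0,0,0,0,0,1],[0,0,16,0,0,0,1],[0,0,16,0,0,0,1],[0,0,16,0,0,0,1],[0,0,16,0,0,0,1],[0,0,16,0,0,0,1],[0,0,0,0,0,0,1]]'
python3 - <<'E'
from h import *
R,p,s=toolR()
print("to jar mm tool",R.inv().apply(np.array([.4415,.254,.190])-p)*1000,s["clock"],s["wrist_force"])
E
```

```text
clock: 4.2
tcp_pos: [0.443, 0.2557, 0.1927]
orientation: [0.0, 0.816, 0.578, -0.0]
wrist_force: [0.5, 0.2, -0.7]
finger_gap: 0.0855
to jar mm tool [-2.0946676  -0.8179506   2.69958117] 4.2 [ 0.53338799  0.20912134 -0.68266226]
```

```bash
python3 -m crank '[[-1.5,-0.5,1,0,0,0,1],[0,0,0,0,0,0,1],[0,0,0,0,0,0,0.5],[0,0,0,0,0,0,0.3],[0,0,0,0,0,0,0.3],[0,0,0,0,0,0,0.3],[0,0,0,0,0,0,0.3],[0,0,0,0,0,0,0.3]]' 45
python3 - <<'E'
from h import *
R,p,s=toolR()
print(s["clock"],p,s["finger_gap"],s["wrist_force"])
cv2.imwrite("pics/s2.png",read_camera("side"))
E
```

```text
clock: 5.2
tcp_pos: [0.4424, 0.2546, 0.1923]
orientation: [0.0, 0.816, 0.578, 0.0]
wrist_force: [-0.7, -0.6, 5.3]
finger_gap: 0.0539
5.2 [0.44235018 0.25455352 0.19226364] 0.0538775027661532 [-0.68885025 -0.59692393  5.32285759]
```

View pics/s2.png

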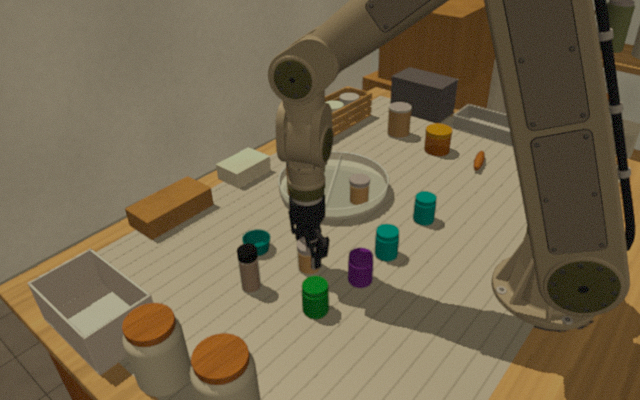

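The gap is 53.9 mm, so the jar is in the grip (pads around (315,250) in the side view). I'll lift and check.

```bash
python3 -m crank '[[0,0,-5,0,0,0,0.3],[0,0,-10,0,0,0,0.3],[0,0,-20,0,0,0,0.3],[0,0,-25,0,0,0,0.3],[0,0,-25,0,0,0,0.3],[0,0,-25,0,0,0,0.3],[0,0,-20,0,0,0,0.3],[0,0,0,0,0,0,0.3]]'
python3 - <<'E'
from h import *
R,p,s=toolR()
print(s["clock"],p,s["finger_gap"],s["wrist_force"])
print("to goal xy (tool mm)",R.inv().apply(np.array([.5625,-.118,p[2]])-p)*1000)
cv2.imwrite("pics/s3.png",read_camera("side"))
E
```

```text
clock: 6.25
tcp_pos: [0.4426, 0.2547, 0.3235]
orientation: [0.001, 0.816, 0.578, 0.002]
wrist_force: [-0.0, -0.3, -2.6]
finger_gap: 0.0541
6.25 [0.44264343 0.2546612  0.32348317] 0.054081012722730824 [-0.02956166 -0.25852177 -2.57229449]
to goal xy (tool mm) [-3.11550966e+02  2.37018902e+02 -3.29091165e-02]
```

View pics/s3.png

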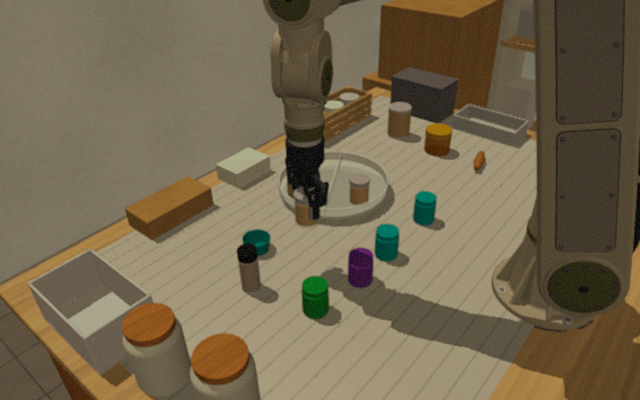

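The jar is lifted upright and held at about (305,208). I'll carry it over.

```bash
python3 -m crank '[[-15,11,0,0,0,0,0.3],[-26,20,0,0,0,0,0.3],[-30,23,0,0,0,0,0.3],[-30,23,0,0,0,0,0.3],[-30,23,0,0,0,0,0.3],[-30,23,0,0,0,0,0.3],[-30,23,0,0,0,0,0.3],[-30,23,0,0,0,0,0.3]]'
python3 -m crank '[[-30,23,0,0,0,0,0.3],[-30,23,0,0,0,0,0.3],[-20,15,0,0,0,0,0.3],[-10,7,0,0,0,0,0.3],[0,0,0,0,0,0,0.3],[0,0,0,0,0,0,0.3],[0,0,0,0,0,0,0.3],[0,0,0,0,0,0,0.3]]'
python3 - <<'E'
from h import *
R,p,s=toolR()
print(s["clock"],p,R.as_matrix().round(4).tolist(),s["finger_gap"],s["wrist_force"])
print("to goal (tool mm)",R.inv().apply(np.array([.5625,-.118,p[2]])-p)*1000)
for n in("top","side"): cv2.imwrite(f"pics/{n}4.png",read_camera(n))
E
```

```text
clock: 7.3
tcp_pos: [0.5276, -0.0124, 0.3204]
orientation: [-0.001, 0.817, 0.577, -0.001]
wrist_force: [0.3, -0.2, -1.9]
finger_gap: 0.0541
clock: 8.3
tcp_pos: [0.562, -0.1169, 0.3219]
orientation: [0.0, 0.816, 0.578, 0.0]
wrist_force: [-1.6, -0.5, -0.7]
finger_gap: 0.0543
8.3 [ 0.56200783 -0.11688964  0.32187759] [[0.3316, 0.9434, 0.0002], [0.9434, -0.3316, -0.0001], [-0.0, 0.0002, -1.0]] 0.054265023230603705 [-1.56597921 -0.46244279 -0.7481211 ]
to goal (tool mm) [-8.84372065e-01  8.32480820e-01  2.06489762e-04]
```

View pics/top4.png

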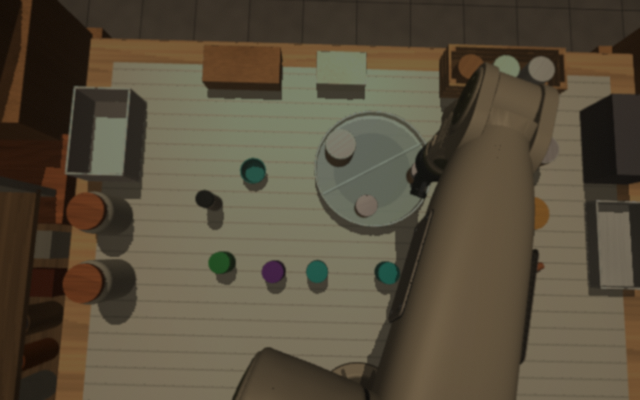

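View pics/side4.png

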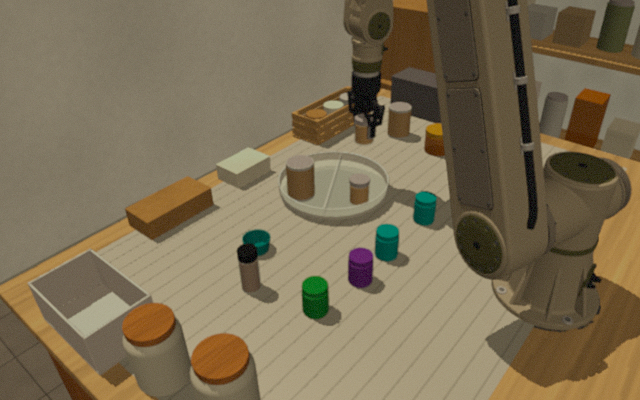

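The side view shows the jar hanging upright over the free spot at (364,130), and the mate and can haven't moved. I expect contact at a TCP z of about 0.212, so I'll lower to just above that.

```bash
python3 -m crank '[[-1,1,10,0,0,0,0.3],[0,0,20,0,0,0,0.3],[0,0,25,0,0,0,0.3],[0,0,22,0,0,0,0.3],[0,0,15,0,0,0,0.3],[0,0,10,0,0,0,0.3],[0,0,0,0,0,0,0.3],[0,0,0,0,0,0,0.3]]'
python3 -m crank '[[0,0,0.5,0,0,0,0.3],[0,0,0.5,0,0,0,0.3],[0,0,0.5,0,0,0,0.3],[0,0,0.5,0,0,0,0.3],[0,0,0.5,0,0,0,0.3],[0,0,0.5,0,0,0,0.3],[0,0,0,0,0,0,0.3],[0,0,0,0,0,0,0.3]]'
python3 - <<'E'
from h import *
R,p,s=toolR()
print(s["clock"],p,s["finger_gap"],s["wrist_force"])
s=read_camera("side");cv2.imwrite("pics/side5.png",cv2.resize(s[100:250,260:420],None,fx=3.7,fy=3.7,interpolation=cv2.INTER_CUBIC))
E
```

```text
clock: 9.4
tcp_pos: [0.5631, -0.1191, 0.2204]
orientation: [0.001, 0.816, 0.578, 0.0]
wrist_force: [0.9, -0.6, -1.5]
finger_gap: 0.0541
clock: 10.4
tcp_pos: [0.5627, -0.119, 0.2167]
orientation: [0.0, 0.816, 0.578, -0.0]
wrist_force: [-0.3, -1.6, -1.9]
finger_gap: 0.0542
10.4 [ 0.56270409 -0.11899399  0.21667694] 0.054155727283422675 [-0.2972941  -1.55181294 -1.86243439]
```

View pics/side5.png

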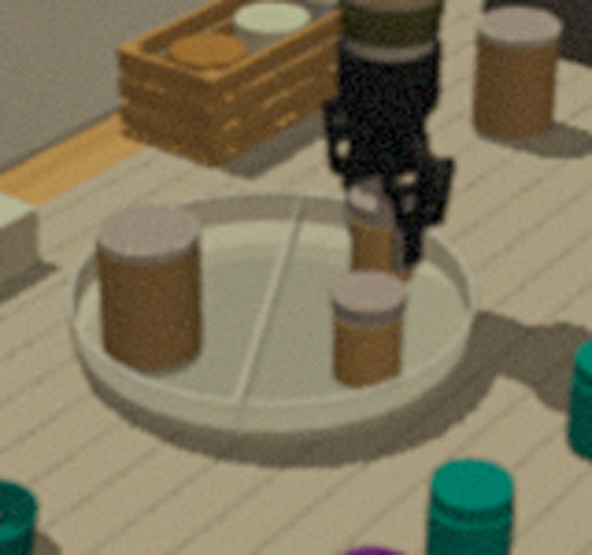

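The jar is in the mate's half, just above the floor, with no contact yet. I'll creep down, watching the force.

```bash
python3 -m crank '[[0,0,0.5,0,0,0,0.3],[0,0,0.5,0,0,0,0.3],[0,0,0.5,0,0,0,0.3],[0,0,0.5,0,0,0,0.3],[0,0,0.5,0,0,0,0.3],[0,0,0.5,0,0,0,0.3],[0,0,0,0,0,0,0.3],[0,0,0,0,0,0,0.3]]'
```

```text
clock: 11.45
tcp_pos: [0.5627, -0.119, 0.2137]
orientation: [0.0, 0.816, 0.578, -0.0]
wrist_force: [0.0, 0.0, -1.8]
finger_gap: 0.0543
```

```bash
python3 -m crank '[[0,0,0.3,0,0,0,0.3],[0,0,0,0,0,0,0.3],[0,0,0.3,0,0,0,0.3],[0,0,0,0,0,0,0.3],[0,0,0.3,0,0,0,0.3],[0,0,0.3,0,0,0,0.3],[0,0,0,0,0,0,0.3],[0,0,0,0,0,0,0.3]]'
```

```text
clock: 12.45
tcp_pos: [0.5627, -0.119, 0.2125]
orientation: [0.0, 0.816, 0.578, -0.0]
wrist_force: [-1.1, 0.3, -1.9]
finger_gap: 0.0541
```

```bash
python3 -m crank '[[0,0,0.3,0,0,0,0.3],[0,0,0,0,0,0,0.3],[0,0,0.3,0,0,0,0.3],[0,0,0,0,0,0,0.3],[0,0,0.3,0,0,0,0.3],[0,0,0,0,0,0,0.3],[0,0,0,0,0,0,0.3],[0,0,0,0,0,0,0.3]]'
```

```text
clock: 13.45
tcp_pos: [0.5627, -0.119, 0.2123]
orientation: [0.0, 0.816, 0.578, 0.0]
wrist_force: [-1.8, 0.8, 6.3]
finger_gap: 0.0537
```

Contact: the vertical force went from -1.9 N to +6.3 N at z = 0.2123, where I expected it. I'll open gently, then go straight up.

```bash
python3 -m crank '[[0,0,0,0,0,0,0.66],[0,0,0,0,0,0,0.7],[0,0,0,0,0,0,0.75],[0,0,0,0,0,0,0.85],[0,0,0,0,0,0,1],[0,0,0,0,0,0,1],[0,0,0,0,0,0,1],[0,0,0,0,0,0,1]]' 20
python3 -m crank '[[0,0,-8,0,0,0,1],[0,0,-15,0,0,0,1],[0,0,-25,0,0,0,1],[0,0,-30,0,0,0,1],[0,0,-30,0,0,0,1],[0,0,-30,0,0,0,1],[0,0,-20,0,0,0,1],[0,0,0,0,0,0,1]]'
python3 - <<'E'
from h import *
for n in("side","wrist"): cv2.imwrite(f"pics/{n}6.png",read_camera(n))
E
```

```text
clock: 14.45
tcp_pos: [0.5627, -0.119, 0.2116]
orientation: [0.0, 0.816, 0.578, -0.0]
wrist_force: [0.0, 0.6, -0.2]
finger_gap: 0.0854
clock: 15.45
tcp_pos: [0.5632, -0.1191, 0.3725]
orientation: [0.002, 0.816, 0.578, 0.001]
wrist_force: [-0.2, -0.3, -0.6]
finger_gap: 0.085
```

View pics/side6.png

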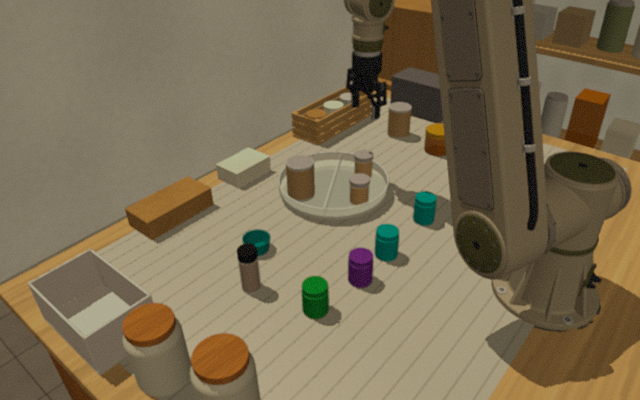

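View pics/wrist6.png

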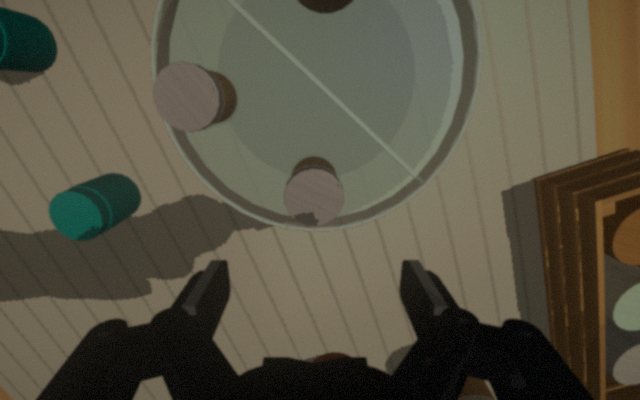

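The jar stands upright at (314,195) in the wrist view, on the mate's side of the divider and inside the rim. The mate is at (190,97). I'll do a numeric check and then hand in.

```bash
python3 - <<'E'
from h import *
c=calibration("wrist");cs=calibration("side")
print("jar",onz(c,(314,196),.092).round(4),onz(cs,(364,156.5),.092).round(4),"mate",onz(c,(187,97),.092).round(4))
a=cv2.imread("pics/side0.png").astype(int);b=cv2.imread("pics/side6.png").astype(int)
for n,(x0,y0,x1,y1) in(("mate",(347,176,372,206)),("can",(285,155,317,200))): print(n,"diff",np.abs(a-b)[y0:y1,x0:x1].mean())
s=get_state();print(s["clock"],s["finger_gap"],s["wrist_force"],np.abs(s["qvel"]).max())
hand_in()
E
```

```text
jar [ 0.5628 -0.1162  0.092 ] [ 0.5521 -0.1079  0.092 ] mate [ 0.4963 -0.006   0.092 ]
mate diff 6.188444444444444
can diff 5.864351851851852
15.55 0.08567745257412314 [-0.83612733  0.62020374 -1.15636807] 0.023470037914970886
the job is handed in; nothing more can be done
```

The loose baby food jar is now upright on the turntable floor, in the same half as the other jar, and I've handed the job in at about 15.6 s. I lowered it slowly until the wrist force showed contact (−1.9 N to +6.3 N, at the expected height). Then I opened the gripper and went straight up.

**Last checks:**
- **Placement:** the wrist camera puts the jar at (0.563, −0.116), within 2 mm of the target. It is upright, on the right side of the divider and inside the rim.
- **Disagreement:** the side camera put the jar about 14 mm away, at (0.552, −0.108). That reading came from a rough, by-eye pixel taken with the jar small in view. I trusted the wrist view, which agrees with where the gripper let go.
- **Other jar:** the wrist camera found it within 2 mm of where it was measured at the start.
- **Can:** it looks unmoved in the before and after side pictures, but I didn't re-measure its position. The pixel differences there were similar for the can and the jar (about 6 levels each), with no unchanged area measured for comparison.
- **Gripper:** open, about 160 mm above the release height, and touching nothing at hand-in.

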